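# Stand the recipe frame on its kickstand

### The job

While the wooden recipe frame is still in its steel rest, swing its yellow kickstand out by the red knob until it points straight back, square to the frame. Then lift the frame out by the pale tab on top and gently set it down in the middle of the round cork mat, so that it stands by itself on its kickstand, never letting it fall over.

Things in the scene. Friction and masses are not known exactly. Their poses are not given: they have to be found in the camera images.
- recipe_frame: Loose wooden frame, 160 mm wide (y), 150 tall, 12 thick, 0.3 kg, in a fixed steel rest 30 mm above the counter. Picture on its -x side, kickstand on +x. In the rest, and standing right, its z is vertical and the panel leans back 12 deg (top to +x). Origin: level with its lower edge, midway across, 23 mm behind (+x) the lower rail, the middle of its stance. Top edge at z = 153 mm.
- grip_tab (a point): Point to hold the frame: the pale upright tab on its top, 14 mm thick (frame x), 44 mm wide (y), 145 to 192 mm above the frame's origin; this point is in it at x = 8, y = 0, z = 175 mm from that origin; axes as the frame's. To take the frame out, lift it straight up 100 mm before moving sideways (front lip 15 mm, side cheeks 27 mm, back bars 75 mm high at its two ends).
- kickstand (a joint): Opening angle of the yellow leg, 60 mm long, 85 tall, that swings like a gate behind the frame. 0 = folded, pointing to the frame's -y; pi/2 = straight back (+x); stop at 1.6; starts ajar at 0.4 to 0.75. Light friction hinge (under 1 N at the knob): stays where left. Its axis leans 12 deg with the panel and crosses the frame's y = 0 plane at x = -10, z = 3 mm from the frame's origin.
- kickstand_knob (a point): Centre of the red round knob atop the leg's free end: 16 mm diameter, 30 mm tall, along the hinge axis, 55 mm from it and 134 mm along it from the point given for the joint. It swings round the axis, in mm from the frame's origin: folded x 18, y -55, z 134; open (pi/2) x 72, y 0, z 123. Axis z along the knob; its top is lower than the frame's top edge.
- cork_mat: Round brown cork mat, 240 mm diameter, 4 mm thick, fixed to the counter; origin at the centre of its underside. A plain grey mat of the same size lies nearby: not that one.
There are look-alikes about, which are no part of the job. What is shaped like the cork_mat but purple is not meant.

How it is judged:
By the outcome, as a careful person would: the job done as asked, in the order asked, and still so for the second after the job is handed in, with the robot touching nothing.
It also fails if it takes over 54 s, if anything falls off the work surface, if the arm or the gripper's body presses on something with over 40 N, if the wrist force passes 120 N, or if a joint passes its speed limit or range.

### The arm

A 6-joint arm with a two-finger parallel gripper is mounted at the origin on the work surface. World frame = base frame: x ahead of the robot, y to its left, z up, the work surface at z = 0. Lengths are in m, angles in rad, forces in N, time in s.
With the tool pointing down it reaches from about 0.25 to 0.775 m from the base axis. Payload 4 kg.
Tool frame: the origin (TCP) lies midway between the tips of the shut fingers; the grasp point (between the pads) lies 19 mm behind it; z points along the fingers, y is the line along which they close (so a half turn about z gives the same grasp; the last joint's range is limited). The gripper opens to 94 mm and grips with 3 to 60 N. Pads are 16 mm wide; open, the fingers measure 119 mm over their backs; the gripper's body (75 mm by 177 mm) begins 78 mm behind the grasp point.
Start: joints at [-1.331, 0.087, 1.371, -0, 1.684, -0.103], TCP at [0.185, -0.518, 0.206] pointing down, gripper open.
Joint ranges: [-3.1, 3.1], [-0.76, 2.03], [0.27, 2.55], [-1.08, 4.22], [0.17, 2.65], [-2.57, 2.57]. Speed limits (rad/s): [2.79, 2.79, 3.14, 3.14, 3.14, 3.14].

### API

Orientations are given as [roll, pitch, yaw] about the fixed x, y, z axes, in that order (R = Rz(yaw) Ry(pitch) Rx(roll)).
In Python, from bench import get_obs, snapshot, close_job gives the robot as it stands. The module is installed in compiled form; this text tells all that it offers.
- The arm moves only by the tool drive_tool, never from a script. Its argument "commands" is a list of rows, each a list of 6 numbers: the shift along the tool's x, y, z in units of 0.04 m (1.0 is 0.04 m), then the turn, a rotation vector about the tool's x, y, z in units of 0.1 rad (1.0 is 0.1 rad). In form: [[dx, dy, dz, wx, wy, wz], ...]. A call has 1 to 20 rows; each row shifts and turns the commanded pose from where the row before left it, along the tool's axes as they then stand; what a row does not reach is not made up. A row lasts 1/8 s, in which the tool goes at most 62.5 mm and 10.7 degrees, less where a joint would pass 70% of its speed; a pose out of reach is approached as far as the arm can. A call with a number of a shift or a turn outside -1 to 1 is refused whole. A call with a gripper value outside its range is refused whole. "gripper" is the closure, from 0 (fully open) to 1 (shut), set as the call begins (left out, the last holds). The fingers move at their own pace and stop on an object; the grip force is fixed at half the most. Time passes only in rows, so rows that do not move let the fingers close. It gives the time, the measured TCP pose, the force, the opening and the grip force at its end, in the units of the state.
- get_obs(): the state, without advancing time (a new reading comes with each control period).
- snapshot(name): name is "scene" or "top" or "wrist"; returns a dict with "image" (420x560x3 uint8, blue, green, red), "range_z" (420x560 float32, m along the optical axis (not along the pixel's ray), 0 where there is no reading), "fx", "fy", "cx", "cy" (pixels), "rvec" (rotation vector, rad) and "tvec" (3), from world to camera coordinates, as OpenCV has them. Camera axes: x right, y down, z forward; pixel columns grow to the right and rows downward; lengths in m; the calibration is good to about 2 mm. A picture is of the moment at which its call begins.
- close_job(): hands the job in; it is judged then, once.
The state is a dict: "time": time; "joint_positions": joint angles; "qvel": joint speeds; "joint_torque": joint torques, N m; "tool_pos": TCP position; "ee_rot": TCP orientation; "wrist_force": force on the tool from outside, world axes, zero at the start; "wrist_torque": the same for the moment, N m; "width": finger opening in m; "finger_force": force on a finger pad.
Only numpy, scipy, OpenCV 4.12 (cv2) and the standard library are available. Lean on these libraries where they do the work, as an engineer would, in place of code of your own. Each camera call takes 0.05 s, during which the arm holds its last target. There are 200 camera calls.

## Working session

There is one attempt and no reset: what is moved stays moved. The work goes in short steps, Python scripts to look and compute and a tool call to move; the robot and the scene stay as the last step left them, time stands still between calls to the robot, and variables do not carry over. Pictures are saved under pics/ and viewed, at most 10 in all, crops included, and the job is handed in when it is done.

Besides the shell and the picture viewer there is one more tool, called by a JSON object that holds its "api" and its "payload", one argument or row to a line. drive_tool: Moves the arm, as the interface text tells. Its arguments: {"type":"object","properties":{"commands":{"type":"array"},"gripper":{"type":"number"}},"required":["commands"]}

```bash
mkdir -p pics
cat > h.py <<'E'
import numpy as np, cv2
from bench import get_obs, snapshot, close_job
def cloud(s):
    R=cv2.Rodrigues(np.array(s["rvec"],float))[0]; t=np.array(s["tvec"],float).ravel()
    z=s["range_z"]; v,u=np.mgrid[:z.shape[0],:z.shape[1]]
    P=np.stack([(u-s["cx"])/s["fx"]*z,(v-s["cy"])/s["fy"]*z,z],-1)
    W=(P-t)@R; W[z<=0]=np.nan
    return W
E
python3 - <<'E'
from h import *
o=get_obs(); print(o["time"],o["tool_pos"],o["ee_rot"],o["width"])
a=snapshot("scene");b=snapshot("top")
np.savez("s0.npz",a=a["image"],wa=cloud(a),b=b["image"],wb=cloud(b))
cv2.imwrite("pics/a.png",a["image"]);cv2.imwrite("pics/b.png",b["image"])
E
```

```text
0.0 [ 0.18473586 -0.51745477  0.20433058] [-3.13942996e+00 -2.68437421e-04  3.42801760e-01] 0.09389682682671772
```

View pics/a.png

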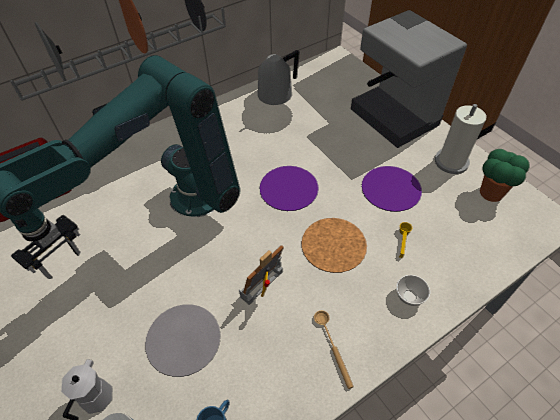

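View pics/b.png

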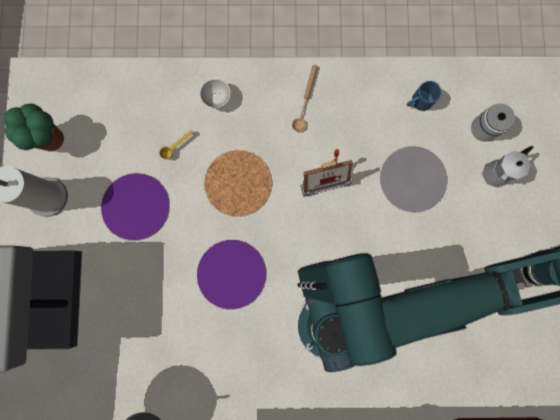

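The frame is at top (328,177) with its red knob at (336,153), the cork mat at (238,183), and the grey and purple mats elsewhere. Next I measure by colour and depth.

Run:
```python
from h import *
d=np.load("s0.npz")
for k,w,box in (("a","wa",(225,320,235,300)),("b","wb",(290,370,140,205))):
    im=d[k];W=d[w];hsv=cv2.cvtColor(im,cv2.COLOR_BGR2HSV).astype(int);H,S,V=hsv[...,0],hsv[...,1],hsv[...,2]
    m=np.zeros(H.shape,bool);m[box[2]:box[3],box[0]:box[1]]=1
    red=m&((H<5)|(H>175))&(S>200)&(W[...,2]>.12)
    print(k,"red",red.sum(),np.round(np.median(W[red],0),4),np.round(np.nanmax(W[red][:,2]),3))
    hi=m&(W[...,2]>.19)
    print("tab",hi.sum(),np.round(np.nanmean(W[hi],0),4),np.round(np.nanmin(W[hi],0),4),np.round(np.nanmax(W[hi],0),4))
    e=m&(W[...,2]>.174)&(W[...,2]<.19)&~red
    P=W[e][:,:2].astype(np.float32); r=cv2.minAreaRect(P); print("edge",len(P),r, P.mean(0))
    c=(H>5)&(H<18)&(S>90)&(W[...,2]>-.01)&(W[...,2]<.015)
    n,l,st,ce=cv2.connectedComponentsWithStats(c.astype(np.uint8));i=1+st[1:,4].argmax()
    P=W[l==i];print("cork",st[i],np.round(P.mean(0),4),cv2.minEnclosingCircle(P[:,:2].astype(np.float32)))
a=d["a"][230:310,215:325];b=d["b"][135:210,285:375]
cv2.imwrite("pics/c.png",np.hstack([cv2.resize(a,(400,400)),cv2.resize(b,(400,400))]))
```

```text
a red 25 [ 0.5711 -0.0262  0.1651] 0.175
tab 116 [0.5186 0.0066 0.2117] [ 0.5039 -0.0141  0.1901] [0.5271 0.0279 0.2262]
edge 151 ((0.5152981877326965, 0.008040547370910645), (0.016032030805945396, 0.1605779379606247), 13.598447799682617) [0.51719356 0.0016599 ]
cork [ 301  218   66   55 2780] [0.5013 0.307  0.0038] ((0.4984271824359894, 0.31073296070098877), 0.12177444994449615)
b red 5 [ 0.5593 -0.0213  0.1654] 0.169
tab 92 [0.5089 0.009  0.2147] [ 0.4983 -0.014   0.1904] [0.5216 0.0429 0.2267]
edge 168 ((0.5078220963478088, 0.007460400462150574), (0.015489675104618073, 0.15839622914791107), 13.384521484375) [0.5073818  0.00914152]
cork [ 205  151   67   65 3408] [0.494  0.3103 0.0036] ((0.4952479600906372, 0.30985426902770996), 0.11923844367265701)
```

View pics/c.png

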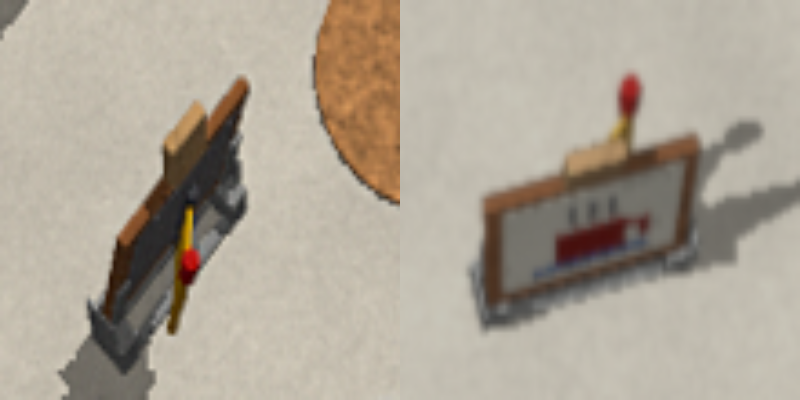

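The crop shows the tab (left panel (185,140)) and the knob (190,265), with the leg ajar on the +x side. Frame yaw is about 13.5°, opening about 0.7 rad. Moving over for a wrist look.

{"api": "drive_tool", "payload": {
  "commands": [
    [0, 0, -0.6, 0, 0, 1],
    [0.9, -0.75, -0.4, 0, 0, 0.08],
    [0.9, -0.75, -0.4, 0, 0, 0],
    [0.9, -0.75, -0.3, 0, 0, 0],
    [0.9, -0.75, -0.3, 0, 0, 0],
    [0.9, -0.75, -0.3, 0, 0, 0],
    [0.9, -0.75, -0.3, 0, 0, 0],
    [0.9, -0.75, 0, 0, 0, 0],
    [0.9, -0.75, 0, 0, 0, 0],
    [0.9, -0.75, 0, 0, 0, 0],
    [0.9, -0.75, 0, 0, 0, 0],
    [0.9, -0.75, 0, 0, 0, 0],
    [0.9, -0.75, 0, 0, 0, 0],
    [0, 0, 0, 0, 0, 0],
    [0, 0, 0, 0, 0, 0]
  ],
  "gripper": 0.66
}}

```text
time: 1.98
tool_pos: [0.5206, -0.0675, 0.309]
ee_rot: [3.141, 0.001, 0.235]
wrist_force: [0.4, -0.5, 0.1]
width: 0.032
finger_force: 0.0
```

```bash
cat > look.py <<'E'
from h import *
import sys
o=get_obs(); print(o["time"],o["tool_pos"],o["ee_rot"],o["width"],o["joint_positions"])
for k in sys.argv[2:]:
    s=snapshot(k);im=s["image"];W=cloud(s);np.savez(sys.argv[1]+k,im=im,W=W,s=np.array([s["fx"]]),rvec=s["rvec"],tvec=s["tvec"])
    cv2.imwrite(f"pics/{sys.argv[1]}{k}.png",im)
    hsv=cv2.cvtColor(im,cv2.COLOR_BGR2HSV).astype(int);H,S,V=hsv[...,0],hsv[...,1],hsv[...,2]
    red=((H<5)|(H>175))&(S>180)&(W[...,2]>.14)&(W[...,2]<.2)
    red&=(np.hypot(W[...,0]-.54,W[...,1])<.12)
    if red.any(): 
        P=W[red];print(k,"red",red.sum(),np.median(P,0),P.min(0),P.max(0))
        top=P[P[:,2]>P[:,2].max()-.004];print(" top",len(top),top.mean(0))
    near=np.hypot(W[...,0]-.51,W[...,1]-.008)<.1
    tab=near&(W[...,2]>.212)&(W[...,2]<.23)&(np.hypot(W[...,0]-.51,W[...,1]-.008)<.04)
    if tab.sum()>20: print(" tab",tab.sum(),cv2.minAreaRect(W[tab][:,:2].astype(np.float32)),np.median(W[tab],0))
    e=near&(W[...,2]>.176)&(W[...,2]<.19)&~red
    if e.sum()>20:
        print(" edge",e.sum(),cv2.minAreaRect(W[e][:,:2].astype(np.float32)))
E
python3 look.py p1 wrist top
```

```text
1.975 [ 0.52056883 -0.06746314  0.30898684] [3.14147005e+00 1.42600839e-03 2.34816766e-01] 0.031976342439626985 [-2.36403976e-01  3.52344905e-02  1.22214326e+00 -7.95675341e-04
  1.88542975e+00  1.09932972e+00]
wrist red 194 [ 0.56682133 -0.02324992  0.16912546] [ 0.55681054 -0.02987815  0.14825301] [ 0.57472107 -0.0154893   0.17218601]
 top 137 [ 0.56693671 -0.02222753  0.16964594]
 tab 804 ((0.5135838389396667, 0.00902256928384304), (0.01428297534584999, 0.04394291341304779), 14.697843551635742) [0.51492453 0.00863808 0.2210094 ]
 edge 1378 ((0.5131266713142395, 0.008531548082828522), (0.014247100800275803, 0.15868593752384186), 13.948270797729492)
 tab 69 ((0.5110580921173096, 0.008064143359661102), (0.014415714889764786, 0.04385465383529663), 15.677186965942383) [0.51099813 0.00765343 0.21994816]
 edge 117 ((0.5047819018363953, 0.01916317641735077), (0.015065528452396393, 0.1336705982685089), 13.546730995178223)
```

View pics/p1wrist.png

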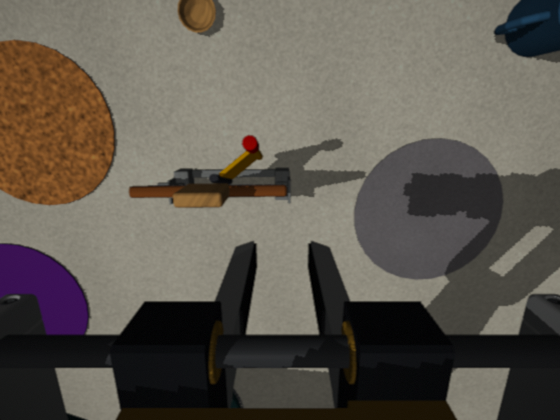

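The wrist view shows the knob at (250,144), the tab at (200,199) and cork at the left. World: tab (0.513,0.009), yaw 14°, knob top (0.567,-0.022), which gives an opening of about 0.64. Cage the knob with the part-open fingers.

{"api": "drive_tool", "payload": {
  "commands": [
    [0.67, -0.41, 0, 0, 0, -0.1],
    [0.66, -0.41, 0, 0, 0, 0],
    [0, 0, 0.8, 0, 0, 0],
    [0, 0, 0.8, 0, 0, 0],
    [0, 0, 0.6, 0, 0, 0],
    [0, 0, 0.5, 0, 0, 0],
    [0, 0, 0.5, 0, 0, 0],
    [0, 0, 0.4, 0, 0, 0],
    [0, 0, 0.3, 0, 0, 0],
    [0, 0, 0.15, 0, 0, 0],
    [0, 0, 0, 0, 0, 0],
    [0, 0, 0, 0, 0, 0]
  ]
}}

```text
time: 3.58
tool_pos: [0.5653, -0.0227, 0.1483]
ee_rot: [3.141, -0.001, 0.245]
wrist_force: [0.7, 0.4, 0.1]
width: 0.032
finger_force: 0.0
```

```bash
python3 look.py p2 wrist
```

```text
3.575 [ 0.56532844 -0.02269362  0.14825884] [ 3.14099215e+00 -1.33051142e-03  2.44886883e-01] 0.03196496316604513 [-1.40291410e-01  1.38919537e-01  1.42723899e+00 -5.65987105e-05
  1.57397547e+00  1.18561821e+00]
wrist red 695 [ 0.57016657 -0.02139546  0.16882052] [ 0.56075689 -0.02912596  0.14410492] [ 0.57588266 -0.01437242  0.17226091]
 top 435 [ 0.56760765 -0.02183835  0.16962971]
 tab 136 ((0.5199185013771057, -0.010938310995697975), (0.011426812969148159, 0.00210863770917058), 14.848358154296875) [ 0.52279075 -0.01058024  0.21681343]
 edge 779 ((0.5653702616691589, -0.02185925841331482), (0.018745891749858856, 0.05614413321018219), 14.111513137817383)
```

View pics/p2wrist.png

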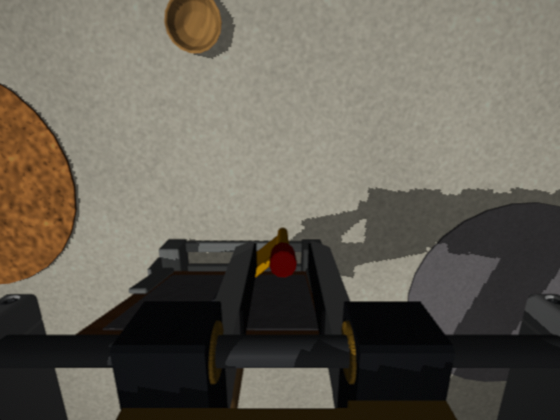

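The knob (283,260) sits between the fingers. Sweep along the arc.

{"api": "drive_tool", "payload": {
  "commands": [
    [0, -0.09, 0, 0, 0, 0],
    [0, -0.09, 0, 0, 0, 0],
    [0.12, -0.1, 0, 0, 0, 0],
    [0.1, -0.11, 0, 0, 0, 0],
    [0.1, -0.13, 0, 0, 0, 0],
    [0.08, -0.13, 0, 0, 0, 0],
    [0.06, -0.15, 0, 0, 0, 0],
    [0.05, -0.15, 0, 0, 0, 0],
    [0.03, -0.16, 0, 0, 0, 0],
    [0.01, -0.16, 0, 0, 0, 0],
    [0, 0, 0, 0, 0, 0],
    [0, 0, 0, 0, 0, 0],
    [0, 0, 0, 0, 0, 0]
  ]
}}

```text
time: 5.25
tool_pos: [0.5737, 0.0319, 0.1474]
ee_rot: [-3.141, 0.0, 0.245]
wrist_force: [-0.5, -0.2, 0.8]
width: 0.0322
finger_force: 0.0
```

```bash
python3 look.py p3 wrist scene
python3 - <<'E'
from h import *
o=get_obs();R=np.array([[np.cos(.244),-np.sin(.244)],[np.sin(.244),np.cos(.244)]])
print("tcp in frame",(o["tool_pos"][:2]-[.5055,.0071])@R,o["wrist_force"])
E
```

```text
5.25 [0.57373078 0.031877   0.14737725] [-3.14141269e+00  3.33751324e-04  2.44591594e-01] 0.03216522097063698 [-4.32044850e-02  1.60108518e-01  1.40497889e+00  7.78281602e-05
  1.57687635e+00  1.28300074e+00]
wrist red 632 [0.57939472 0.02655889 0.16289528] [0.57083718 0.01561314 0.14032036] [0.58515591 0.03342913 0.16595651]
 top 449 [0.57781015 0.02604957 0.16353718]
 edge 2220 ((0.5446029901504517, 0.02541215717792511), (0.07917359471321106, 0.056409068405628204), 14.021114349365234)
scene red 7 [0.58228172 0.0240873  0.16347258] [0.57749085 0.02074376 0.15423512] [0.58615883 0.02713374 0.16538422]
 top 5 [0.58259474 0.02467684 0.16423294]
 tab 59 ((0.5171439051628113, 0.008248640224337578), (0.012648480013012886, 0.04368285462260246), 15.395663261413574) [0.51848613 0.00631174 0.21980611]
 edge 56 ((0.5605753660202026, -0.0069799646735191345), (0.13432827591896057, 0.038354042917490005), 60.78756332397461)
tcp in frame [0.07224253 0.00750203] [-0.82395013 -0.54725973  0.00601205]
```

View pics/p3wrist.png

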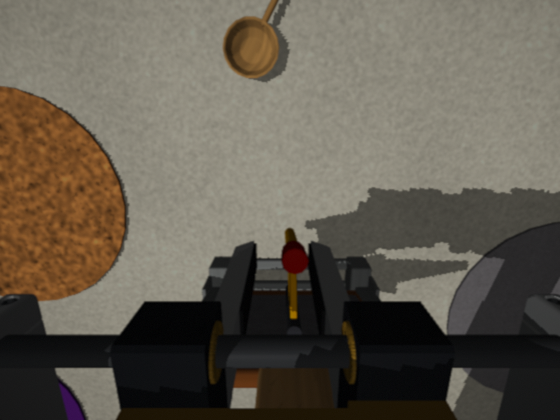

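The knob (294,258) and leg now point straight back; computed knob y is about 1 mm. Back off, rise, turn 90° and hover over the tab.

{"api": "drive_tool", "payload": {
  "commands": [
    [0, 0.18, 0, 0, 0, 0],
    [0, 0, -0.4, 0, 0, 0],
    [0, 0, -0.9, 0, 0, 0],
    [0, 0, -1, 0, 0, 0],
    [0, 0, -0.7, 0, 0, -1],
    [-0.53, 0, 0, 0, 0, 0],
    [-0.53, 0, 0, 0, 0, 0],
    [-0.53, 0, 0, 0, 0, 0],
    [0, 0, 0, 0, 0, 0]
  ],
  "gripper": 0.66
}}

```text
time: 6.48
tool_pos: [0.5155, 0.0031, 0.2694]
ee_rot: [3.14, -0.003, 0.344]
wrist_force: [0.6, -0.0, 0.4]
width: 0.0321
finger_force: 0.0
```

{"api": "drive_tool", "payload": {
  "commands": [
    [0, 0, 0, 0, 0, -1],
    [0, 0, 0, 0, 0, -1],
    [0, 0, 0, 0, 0, -1],
    [0, 0, 0, 0, 0, -1],
    [0, 0, 0, 0, 0, -1],
    [0, 0, 0, 0, 0, -1],
    [0, 0, 0, 0, 0, -1],
    [0, 0, 0, 0, 0, -1],
    [0, 0, 0, 0, 0, -1],
    [0, 0, 0, 0, 0, -1],
    [0, 0, 0, 0, 0, -1],
    [0, 0, 0, 0, 0, -1],
    [0, 0, 0, 0, 0, -1],
    [0, 0, 0, 0, 0, -1],
    [0, 0, 0, 0, 0, -0.7],
    [0, 0, 0, 0, 0, 0],
    [0, 0, 0, 0, 0, 0]
  ],
  "gripper": 0.53
}}

```text
time: 8.6
tool_pos: [0.5162, 0.0036, 0.2677]
ee_rot: [3.141, 0.0, 1.814]
wrist_force: [0.6, -0.2, 0.1]
width: 0.0439
finger_force: 0.0
```

```bash
python3 look.py p4 wrist top
python3 - <<'E'
from h import *
o=get_obs();R=np.array([[np.cos(.244),-np.sin(.244)],[np.sin(.244),np.cos(.244)]])
print("tcp in frame",(o["tool_pos"][:2]-[.5055,.0071])@R,o["wrist_force"])
E
```

```text
8.6 [0.51618424 0.00356126 0.26767341] [3.14119216e+00 1.21642059e-04 1.81392728e+00] 0.04391268963408676 [-1.02984632e-01  7.49970365e-03  1.33167561e+00  2.20233191e-05
  1.80199933e+00 -3.46110561e-01]
wrist red 323 [0.57191291 0.02701025 0.16225022] [0.56401041 0.01942088 0.14002331] [0.58409675 0.03355453 0.16543815]
 top 187 [0.57576591 0.02642752 0.16333394]
 tab 980 ((0.5142340660095215, 0.010179702192544937), (0.013404153287410736, 0.043217193335294724), 13.763981819152832) [0.51375215 0.01162351 0.22077927]
 edge 1640 ((0.5124718546867371, 0.009379148483276367), (0.01473335549235344, 0.15877774357795715), 14.020838737487793)
 edge 55 ((0.5007408857345581, 0.0465286448597908), (0.012655931524932384, 0.07797903567552567), 14.341548919677734)
tcp in frame [ 0.00930158 -0.00600009] [0.10166604 0.46878262 0.65087099]
```

View pics/p4wrist.png

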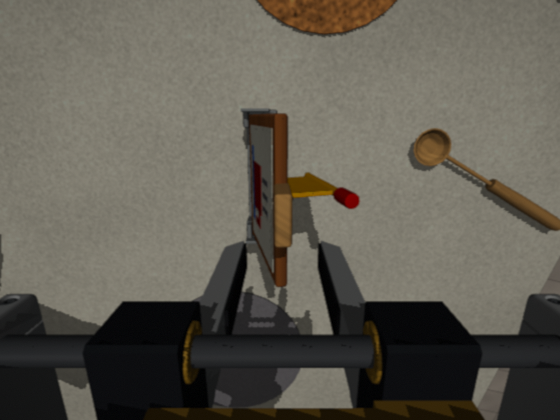

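Tab (283,215) lies between the fingers, knob (346,198) straight back. Descend and grip.

{"api": "drive_tool", "payload": {
  "commands": [
    [0.16, -0.02, 0.4, 0, 0, 0],
    [0, 0, 0.6, 0, 0, 0],
    [0, 0, 0.5, 0, 0, 0],
    [0, 0, 0.35, 0, 0, 0],
    [0, 0, 0.15, 0, 0, 0],
    [0, 0, 0, 0, 0, 0],
    [0, 0, 0, 0, 0, 0]
  ]
}}

```text
time: 9.57
tool_pos: [0.5139, 0.0094, 0.1884]
ee_rot: [3.14, 0.001, 1.815]
wrist_force: [0.3, -0.2, 0.3]
width: 0.0443
finger_force: 0.0
```

{"api": "drive_tool", "payload": {
  "commands": [
    [0, 0, 0, 0, 0, 0],
    [0, 0, 0, 0, 0, 0],
    [0, 0, 0, 0, 0, 0],
    [0, 0, 0, 0, 0, 0],
    [0, 0, 0, 0, 0, 0],
    [0, 0, 0, 0, 0, 0],
    [0, 0, 0, 0, 0, 0],
    [0, 0, 0, 0, 0, 0]
  ],
  "gripper": 1
}}

```text
time: 10.58
tool_pos: [0.5133, 0.0094, 0.1877]
ee_rot: [-3.141, 0.0, 1.815]
wrist_force: [-3.0, -1.4, 6.0]
width: 0.0142
finger_force: 30.0
```

{"api": "drive_tool", "payload": {
  "commands": [
    [0, 0, -0.1, 0, 0, 0],
    [0, 0, -0.2, 0, 0, 0],
    [0, 0, -0.25, 0, 0, 0],
    [0, 0, -0.3, 0, 0, 0],
    [0, 0, -0.3, 0, 0, 0],
    [0, 0, -0.3, 0, 0, 0],
    [0, 0, -0.3, 0, 0, 0],
    [0, 0, -0.3, 0, 0, 0],
    [0, 0, -0.3, 0, 0, 0],
    [0, 0, -0.3, 0, 0, 0],
    [0, 0, -0.2, 0, 0, 0],
    [0, 0, -0.1, 0, 0, 0],
    [0, 0, 0, 0, 0, 0],
    [0, 0, 0, 0, 0, 0]
  ]
}}

```text
time: 12.32
tool_pos: [0.5133, 0.0095, 0.3049]
ee_rot: [-3.141, -0.0, 1.815]
wrist_force: [-0.0, 0.2, -3.9]
width: 0.014
finger_force: 30.0
```

Run:
```python
from h import *
o=get_obs();print(o["tool_pos"],o["ee_rot"],o["wrist_force"],o["wrist_torque"],o["width"])
s=snapshot("scene");cv2.imwrite("pics/p5.png",cv2.resize(s["image"][180:330,180:380],(800,600)))
W=cloud(s);im=s["image"];hsv=cv2.cvtColor(im,cv2.COLOR_BGR2HSV).astype(int);H,S=hsv[...,0],hsv[...,1]
red=((H<5)|(H>175))&(S>180)&(W[...,2]>.22)&(np.hypot(W[...,0]-.58,W[...,1]-.02)<.06)
P=W[red];print(red.sum(),P.min(0),P.max(0),np.median(P,0))
# cork from top
s=snapshot("top");W=cloud(s);hsv=cv2.cvtColor(s["image"],cv2.COLOR_BGR2HSV).astype(int)
```

```text
[0.51327068 0.00949949 0.30489463] [-3.14058174e+00 -2.54226725e-04  1.81478136e+00] [-0.01391937  0.15703703 -3.88666629] [ 0.0109585  -0.0933269   0.05437847] 0.014035436797257366
28 [0.57269251 0.01560422 0.25949425] [0.58509221 0.02911115 0.28542241] [0.58047176 0.0204184  0.27924014]
```

View pics/p5.png

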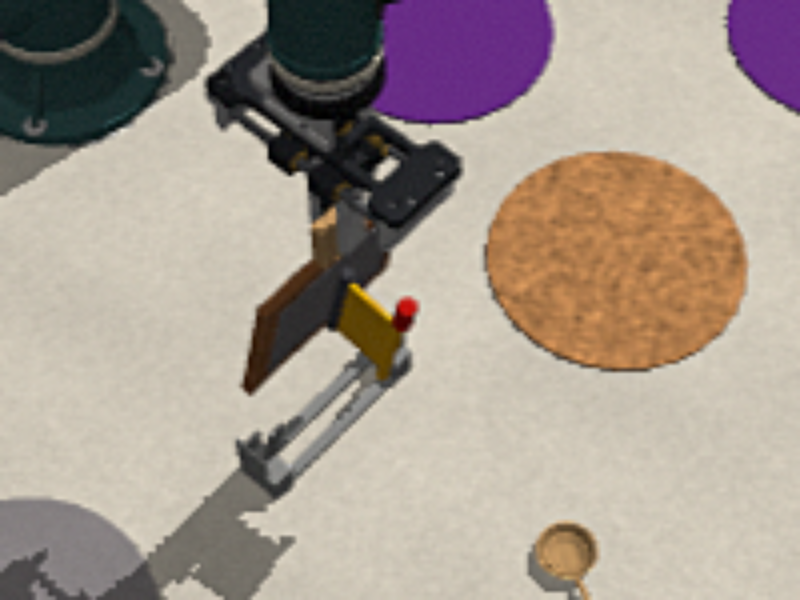

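Frame is held upright with the leg out and clear of the rest. Move sideways over the cork.

{"api": "drive_tool", "payload": {
  "commands": [
    [0.2, 0.04, 0, 0, 0, 0],
    [0.35, 0.08, 0, 0, 0, 0],
    [0.5, 0.11, 0, 0, 0, 0],
    [0.5, 0.11, 0, 0, 0, 0],
    [0.5, 0.11, 0, 0, 0, 0],
    [0.5, 0.11, 0, 0, 0, 0],
    [0.5, 0.11, 0, 0, 0, 0],
    [0.5, 0.11, 0, 0, 0, 0],
    [0.5, 0.11, 0, 0, 0, 0],
    [0.5, 0.11, 0, 0, 0, 0],
    [0.5, 0.11, 0, 0, 0, 0],
    [0.5, 0.11, 0, 0, 0, 0],
    [0.5, 0.11, 0, 0, 0, 0],
    [0.5, 0.11, 0, 0, 0, 0],
    [0.5, 0.11, 0, 0, 0, 0],
    [0.25, 0.06, 0, 0, 0, 0],
    [0.1, 0.02, 0, 0, 0, 0],
    [0, 0, 0, 0, 0, 0],
    [0, 0, 0, 0, 0, 0]
  ]
}}

```text
time: 14.8
tool_pos: [0.5054, 0.3119, 0.3056]
ee_rot: [3.141, 0.0, 1.814]
wrist_force: [0.6, -0.2, -3.1]
width: 0.0141
finger_force: 30.0
```

{"api": "drive_tool", "payload": {
  "commands": [
    [0, 0, 0.2, 0, 0, 0],
    [0, 0, 0.4, 0, 0, 0],
    [0, 0, 0.5, 0, 0, 0],
    [0, 0, 0.5, 0, 0, 0],
    [0, 0, 0.5, 0, 0, 0],
    [0, 0, 0.4, 0, 0, 0],
    [0, 0, 0.3, 0, 0, 0],
    [0, 0, 0.25, 0, 0, 0],
    [0, 0, 0.15, 0, 0, 0],
    [0, 0, 0.1, 0, 0, 0],
    [0, 0, 0, 0, 0, 0],
    [0, 0, 0, 0, 0, 0],
    [0, 0, 0, 0, 0, 0]
  ]
}}

```text
time: 16.42
tool_pos: [0.5054, 0.3126, 0.174]
ee_rot: [3.141, -0.0, 1.815]
wrist_force: [-0.8, 0.2, -2.6]
width: 0.0139
finger_force: 30.0
```

Run:
```python
from h import *
o=get_obs();print(o["tool_pos"],o["wrist_force"])
for k in("top","scene"):
    s=snapshot(k);W=cloud(s)
    p=np.hypot(W[...,0]-.5,W[...,1]-.31)<.2
    hsv=cv2.cvtColor(s["image"],cv2.COLOR_BGR2HSV).astype(int);H,S,V=hsv[...,0],hsv[...,1],hsv[...,2]
    red=p&((H<5)|(H>175))&(S>180)&(W[...,2]>.1)&(W[...,2]<.2)
    print(k,red.sum(),np.median(W[red],0) if red.any() else "",W[red].max(0) if red.any() else "")
    cv2.imwrite(f"pics/p6{k}.png",s["image"])
a=cv2.imread("pics/p6scene.png")[170:320,240:440];b=cv2.imread("pics/p6top.png")[110:260,140:340]
cv2.imwrite("pics/p6.png",np.hstack([cv2.resize(a,(400,300)),cv2.resize(b,(400,300))]))
```

```text
[0.50544834 0.31256437 0.17396376] [-0.83610474  0.2074275  -2.64491513]
top 0  
scene 22 [0.57081701 0.32354734 0.14871123] [0.57791923 0.33226773 0.15614217]
```

View pics/p6.png

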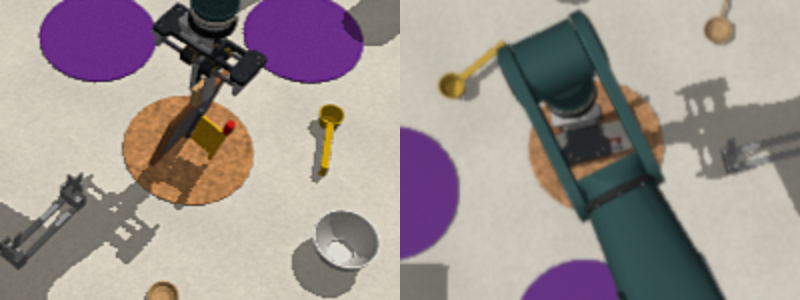

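The frame hovers about 12 mm over the cork's middle. Lower gently until contact.

{"api": "drive_tool", "payload": {
  "commands": [
    [0, 0, 0.1, 0, 0, 0],
    [0, 0, 0.08, 0, 0, 0],
    [0, 0, 0.05, 0, 0, 0],
    [0, 0, 0.03, 0, 0, 0],
    [0, 0, 0, 0, 0, 0],
    [0, 0, 0, 0, 0, 0]
  ]
}}

```text
time: 17.27
tool_pos: [0.5053, 0.3125, 0.1632]
ee_rot: [3.141, 0.0, 1.815]
wrist_force: [0.2, -0.0, -2.9]
width: 0.0138
finger_force: 30.0
```

{"api": "drive_tool", "payload": {
  "commands": [
    [0, 0, 0.02, 0, 0, 0],
    [0, 0, 0.02, 0, 0, 0],
    [0, 0, 0, 0, 0, 0],
    [0, 0, 0, 0, 0, 0]
  ]
}}

```text
time: 17.77
tool_pos: [0.5055, 0.3126, 0.1626]
ee_rot: [3.14, -0.0, 1.815]
wrist_force: [-0.7, -0.5, 3.4]
width: 0.0139
finger_force: 30.0
```

Contact made. Release.

{"api": "drive_tool", "payload": {
  "commands": [
    [0, 0, 0, 0, 0, 0],
    [0, 0, 0, 0, 0, 0],
    [0, 0, 0, 0, 0, 0],
    [0, 0, 0, 0, 0, 0],
    [0, 0, 0, 0, 0, 0],
    [0, 0, 0, 0, 0, 0]
  ],
  "gripper": 0.53
}}

```text
time: 18.52
tool_pos: [0.5052, 0.3125, 0.1614]
ee_rot: [-3.142, 0.0, 1.815]
wrist_force: [-0.4, -0.7, -0.7]
width: 0.0441
finger_force: 0.0
```

{"api": "drive_tool", "payload": {
  "commands": [
    [0, 0, -0.2, 0, 0, 0],
    [0, 0, -0.4, 0, 0, 0],
    [0, 0, -0.8, 0, 0, 0],
    [0, 0, -0.8, 0, 0, 0],
    [0, 0, -0.8, 0, 0, 0],
    [0, 0, -0.8, 0, 0, 0],
    [-1, 0, 0, 0, 0, 0],
    [-1, 0, 0, 0, 0, 0],
    [-1, 0, 0, 0, 0, 0],
    [-1, 0, 0, 0, 0, 0],
    [-1, 0, 0, 0, 0, 0],
    [-1, 0, 0, 0, 0, 0],
    [-1, 0, 0, 0, 0, 0],
    [0, 0, 0, 0, 0, 0],
    [0, 0, 0, 0, 0, 0]
  ]
}}

```text
time: 20.4
tool_pos: [0.5729, 0.0411, 0.3145]
ee_rot: [3.14, -0.0, 1.815]
wrist_force: [0.5, -0.0, 0.2]
width: 0.0444
finger_force: 0.0
```

Run:
```python
from h import *
o=get_obs();print(o["time"],o["tool_pos"],o["wrist_force"])
for k in("top","scene"):
    s=snapshot(k);W=cloud(s);D=np.hypot(W[...,0]-.5,W[...,1]-.31);p=D<.12
    hsv=cv2.cvtColor(s["image"],cv2.COLOR_BGR2HSV).astype(int);H,S=hsv[...,0],hsv[...,1]
    red=p&((H<5)|(H>175))&(S>180)&(W[...,2]>.1)&(W[...,2]<.2)
    t=(D<.05)&(W[...,2]>.184)&(W[...,2]<.205);e=p&(W[...,2]>.15)&(W[...,2]<.163)&~red
    print(k,np.median(W[red],0) if red.any() else "")
    if t.sum()>4: print("tab",cv2.minAreaRect(W[t][:,:2].astype(np.float32)),np.nanmax(W[p][:,2]))
    if e.sum()>4: print("edge",cv2.minAreaRect(W[e][:,:2].astype(np.float32)))
    cv2.imwrite(f"pics/p7{k}.png",s["image"])
a=cv2.imread("pics/p7scene.png")[170:320,240:440];b=cv2.imread("pics/p7top.png")[110:260,140:340]
cv2.imwrite("pics/p7.png",np.hstack([cv2.resize(a,(400,300)),cv2.resize(b,(400,300))]))
```

```text
20.4 [0.57286352 0.04113954 0.3145375 ] [ 0.53430617 -0.0320058   0.1936607 ]
top [0.56357935 0.32669181 0.13690672]
tab ((0.502321183681488, 0.31088316440582275), (0.014549873769283295, 0.04432500898838043), 12.196353912353516) 0.2008667961551904
edge ((0.5001001358032227, 0.31036341190338135), (0.014945650473237038, 0.15884429216384888), 13.639389038085938)
scene [0.57122675 0.32321515 0.13377044]
tab ((0.507437527179718, 0.3104590177536011), (0.014902602881193161, 0.04702169820666313), 14.363231658935547) 0.2002077031541778
edge ((0.5080117583274841, 0.310053288936615), (0.013806825503706932, 0.15741293132305145), 13.736322402954102)
```

View pics/p7.png

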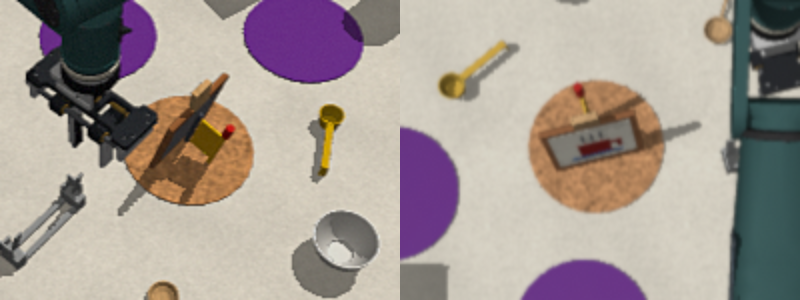

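The frame stands by itself on the middle of the cork, leg straight back, gripper clear. Handing in.

```bash
python3 -c "from bench import close_job; print(close_job())"
```

```text
the job is handed in; nothing more can be done
None
```

The recipe frame stands by itself near the middle of the cork mat, its kickstand opened square to the frame while still in the rest; the job was handed in at about 20.5 s of the 54 s allowed, and no verdict came back.

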